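Lay the lopsided pusher lever level into the change-part tray

TASK

The carton line is being changed over: pick up the blue-tipped pusher lever near its balance point, which lies well towards its heavy steel head, so that it hangs level, and keep it level. Lay it flat and lengthwise inside the perforated metal tray, setting it down without dropping it, and let go. Leave the orange-tipped lever and the bundle of white cartons where they are.

Things in the scene. Friction and masses are not known exactly. Their poses are not given: they have to be found in the camera images.
- blue_lever_mid (a point): Lever with a BLUE plastic tip, 288 mm long, about 0.75 kg. Heavy dark steel head at +x (36 x 40 wide x 44 high), light blue pad at -x (18 x 44 x 44); between them a level square steel tube, 16 mm wide, underside 16 and top 32 mm above the counter. Point: middle of the length, on the tube's axis. z up. Balances at x = +64 mm, 44 mm from the head's face: grip the tube within 30 mm of there.
- orange_lever_mid (a point): Look-alike lever, the same but for its ORANGE plastic tip; the point and axes are placed alike. A bystander: the two may lie in either place.
- tray: Open metal tray with a perforated floor, fixed to the counter; outside 368 mm (its x) by 198 mm (its y), 42 mm high, walls and floor 4 mm thick. Origin: centre of its underside; z up. The lever may lie in it either way round.
- bundle_mid (a point): Bundle of eight white cartons with a blue stripe, 140 (its x) x 90 x 75 mm high, standing on the counter to the robot's left; the point is its centre. A bystander.

How it is judged:
By the outcome, as a careful person would: the job done as asked, in the order asked, and still so for the second after the job is handed in, with the robot touching nothing.
It also fails if it takes over 45 s, if anything falls off the work surface, if the arm or the gripper's body presses on something with over 40 N, if the wrist force passes 120 N, or if a joint passes its speed limit or range.

ROBOT

A 6-joint arm with a two-finger parallel gripper is mounted at the origin on the work surface. World frame = base frame: x ahead of the robot, y to its left, z up, the work surface at z = 0. Lengths are in m, angles in rad, forces in N, time in s.
With the tool pointing down it reaches from about 0.325 to 0.75 m from the base axis. Payload 7.6 kg.
Tool frame: the origin (TCP) lies midway between the tips of the shut fingers; the grasp point (between the pads) lies 19 mm behind it; z points along the fingers, y is the line along which they close (so a half turn about z gives the same grasp; the last joint's range is limited). The gripper opens to 85 mm and grips with 20 to 120 N. Pads are 22 mm wide; open, the fingers measure 114 mm over their backs; the gripper's body (76 mm by 85 mm) begins 54 mm behind the grasp point. The pads swing forward as they close: fully open they stand 13 mm farther back than shut.
Start: joints at [1.254, 0.052, 1.401, -0, 1.689, -0.07], TCP at [0.128, 0.509, 0.231] pointing down, gripper open.
Joint ranges: [-2.9, 2.9], [-0.91, 2.17], [0.12, 2.37], [-1.06, 4.2], [0.26, 2.73], [-2.93, 2.93]. Speed limits (rad/s): [2.57, 2.57, 3.01, 3.14, 3.14, 3.14].

INTERFACE

Orientations are given as a rotation vector (axis times angle).
In Python, from workcell import robot, imaging gives the robot as it stands.
- The arm moves only by the tool servo_tool, never from a script. Its argument "rows" is a list of rows, each an object with "xyz": the shift along the tool's x, y, z in m, a list of three; "twist": the turn, a rotation vector about the tool's x, y, z in degrees, a list of three; "hand": the closure, from 0 (fully open) to 1 (shut). In form: [{"xyz": [dx, dy, dz], "twist": [ax, ay, az], "hand": hand}, ...]. A call has 1 to 12 rows; each row is the pose to reach, as a shift and turn from the pose commanded when the call began, along the tool's axes at that moment; what a row does not reach only later rows make up. A row lasts 1/12 s, in which the tool goes at most 41.7 mm and 7.16 degrees, less where a joint would pass 70% of its speed; a pose out of reach is approached as far as the arm can. A call with a gripper value outside its range is refused whole. The fingers move at their own pace and stop on an object; the grip force is fixed at half the most. Time passes only in rows, so rows that repeat a pose let the fingers close. It gives the time, the measured TCP pose, the force, the opening and the grip force at its end, in the units of the state.
- robot.observe(): the state, without advancing time (a new reading comes with each control period).
- imaging.read_camera(name): name is "scene" or "top" or "wrist"; returns the picture (480x640x3 uint8, red, green, blue); there is no depth.
- imaging.calibration(name): a dict with "fx", "fy", "cx", "cy" (pixels), "rvec" (rotation vector, rad) and "tvec" (3), from world to camera coordinates, as OpenCV has them; the wrist camera has in their place "mount" (4x4, takes a point from camera to tool coordinates, whose origin is the TCP and whose axes are the flange's). Camera axes: x right, y down, z forward; pixel columns grow to the right and rows downward; lengths in m; the calibration is good to about 2 mm. The wrist camera is an equidistant fisheye: a pixel r from the principal point sees the ray r / f radians off the axis. A picture is of the moment at which its call begins: read the wrist's pose just before it. calibration takes no time and is no camera call.
- robot.hand_in(): hands the job in; it is judged then, once.
The state is a dict: "t": time; "joints": joint angles; "joint_velocities": joint speeds; "joint_torque": joint torques, N m; "position": TCP position; "eef_rot": TCP orientation; "contact_force": force on the tool from outside, world axes, zero at the start; "wrist_torque": the same for the moment, N m; "finger_gap": opening from 0.0 (shut) to 1.0 (fully open); "grip_force": force on a finger pad.
Only numpy, scipy, OpenCV 4.12 (cv2) and the standard library are available. Lean on these libraries where they do the work, as an engineer would, in place of code of your own. Each camera call takes 0.05 s, during which the arm holds its last target. There are 200 camera calls.

## Working session

There is one attempt and no reset: what is moved stays moved. The work goes in short steps, Python scripts to look and compute and a tool call to move; the robot and the scene stay as the last step left them, time stands still between calls to the robot, and variables do not carry over. Pictures are saved under pics/ and viewed, at most 10 in all, crops included, and the job is handed in when it is done.

Besides the shell and the picture viewer there is one more tool, called after ">>>" by a JSON object that holds its "method" and its "body". servo_tool: Moves the arm, as the interface text tells. Its arguments: {"type":"object","properties":{"rows":{"type":"array","items":{"type":"object","properties":{"xyz":{"type":"array","items":{"type":"number"}},"twist":{"type":"array","items":{"type":"number"}},"hand":{"type":"number"}}}}},"required":["rows"]}

```bash
mkdir -p pics; ls; python3 - <<'E'
from workcell import robot, imaging
import cv2
s=robot.observe(); print({k:s[k] for k in('t','position','eef_rot','finger_gap','contact_force')})
for n in("top","scene"):
    cv2.imwrite(f"pics/{n}0.png",imaging.read_camera(n)[...,::-1]); print(imaging.calibration(n))
E
```

```text
pics
{'t': 0.0, 'position': array([0.12812801, 0.50879666, 0.23046913]), 'eef_rot': array([-3.86583249e-01, -3.11739718e+00,  2.46523846e-03]), 'finger_gap': 0.9979018085179269, 'contact_force': array([0.37009922, 0.60678812, 0.70397184])}
{'fx': 600.8808070013044, 'fy': 600.8808070013044, 'cx': 314.75105237303757, 'cy': 231.72993392162496, 'rvec': array([ 2.1985712 , -2.16724967,  0.08284812]), 'tvec': array([0.09841053, 0.57845002, 1.34826537])}
{'fx': 556.9871548643107, 'fy': 556.9871548643107, 'cx': 319.26170617402664, 'cy': 238.4410372065271, 'rvec': array([ 1.13081531,  2.11556381, -1.14191004]), 'tvec': array([ 0.22672531, -0.23168525,  1.76771485])}
```

View pics/top0.png

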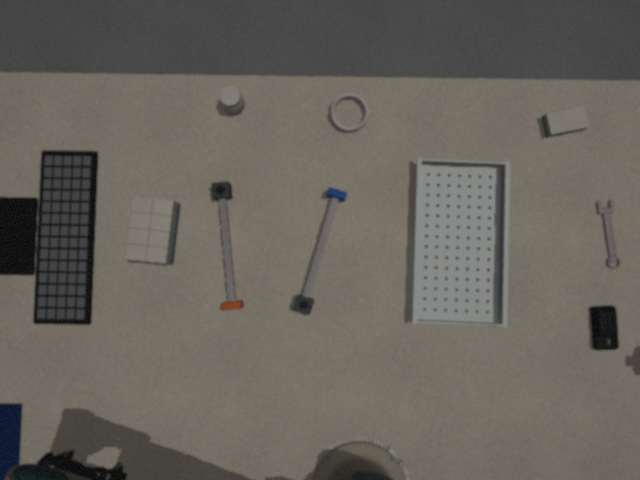

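View pics/scene0.png

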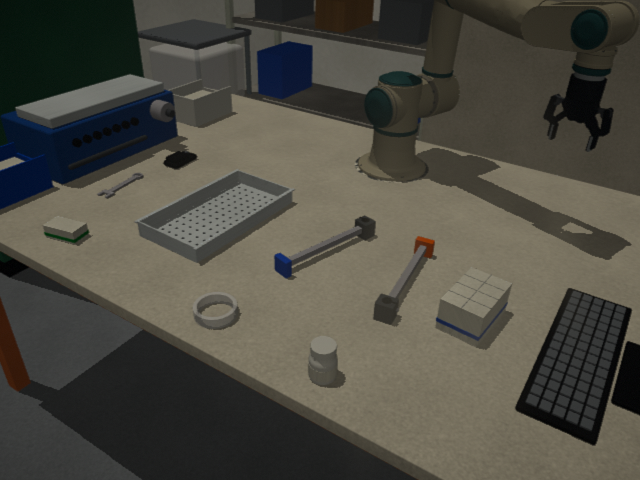

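The top view shows the blue lever's tip at about (337,195) and its head at (303,304). The tray corners are near (417,160), (509,162), (507,325) and (409,323). I'll zoom in to measure these better.

```bash
python3 - <<'E'
import cv2
a=cv2.imread("pics/top0.png")[145:340,280:520]
a=cv2.convertScaleAbs(a,alpha=1.5)
cv2.imwrite("pics/c.png",cv2.resize(a,None,fx=3,fy=3,interpolation=cv2.INTER_CUBIC))
E
cat > h.py <<'E'
import numpy as np, cv2
from workcell import robot, imaging
def ray(n,uv):
    c=imaging.calibration(n); R=cv2.Rodrigues(c['rvec'])[0]; o=-R.T@c['tvec']
    d=R.T@np.array([(uv[0]-c['cx'])/c['fx'],(uv[1]-c['cy'])/c['fy'],1]); return o,d
def at(n,uv,z):
    o,d=ray(n,uv); return (o+d*(z-o[2])/d[2])[:2].round(4)
E
```

```text
(no output)
```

View pics/c.png

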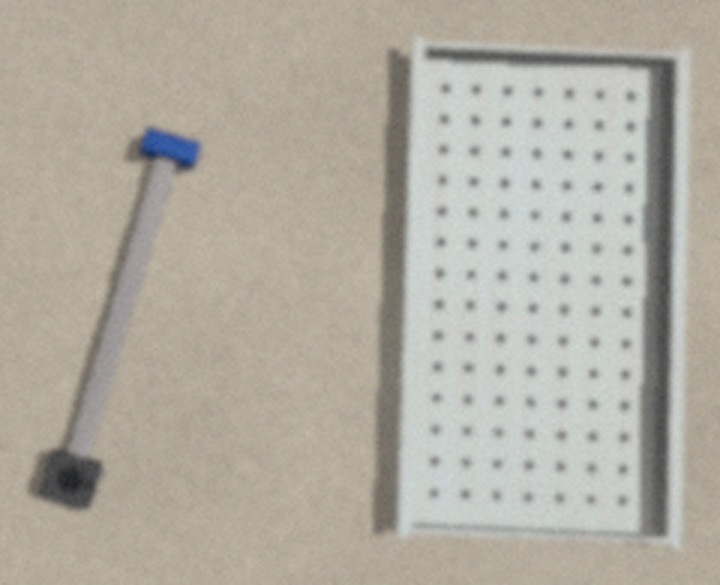

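```bash
python3 - <<'E'
from h import *
p=lambda x,y,z: at("top",((x+.5)/3-.5+280,(y+.5)/3-.5+145),z)
H=[p(*a,.004) for a in((446,89),(631,97),(433,494),(623,501))]
R=[p(*a,.042) for a in((418,42),(686,52),(403,530),(675,545))]
for q in(H,R):
    q=np.array(q); print('tray',q.mean(0),np.degrees(np.arctan2(*(q[0]+q[1]-q[2]-q[3])[::-1])), np.linalg.norm(q[0]-q[2]),np.linalg.norm(q[0]-q[1]))
pad=p(170,145,.044);head=p(71,477,.044)
print(pad,head,np.linalg.norm(pad-head),np.degrees(np.arctan2(*(head-pad)[::-1])))
t1=p(161,172,.032);t2=p(81,447,.032)
print('tube',t1,t2,np.linalg.norm(t1-t2),np.degrees(np.arctan2(*(t2-t1)[::-1])))
u=(head-pad)/np.linalg.norm(head-pad)
print('bal from head',head-u*62,'->',head-u*.062,'from pad',pad+u*(.135+.064))
s=robot.observe();M=cv2.Rodrigues(s['eef_rot'])[0];print(M.round(3))
E
```

```text
tray [ 0.55815 -0.2228 ] -1.6906261824421922 0.31235692724830033 0.14346149309135184
tray [ 0.5588   -0.222925] -1.7524517400173985 0.3661563736984514 0.20255453586626984
[0.6635 0.0593] [0.4146 0.1298] 0.2586918243779652 164.1854230996535
tube [0.6445 0.0655] [0.4365 0.1229] 0.2157747900010564 164.57254267010626
bal from head [ 60.06781879 -16.76675253] -> [0.47425322 0.11290345] from pad [0.47203241 0.11353248]
[[-0.97   0.244 -0.   ]
 [ 0.244  0.97  -0.001]
 [ 0.    -0.001 -1.   ]]
```

>>> {"method": "servo_tool", "body": {"rows": [{"xyz": [-0.03, -0.021, 0], "twist": [0, 0, 0.5], "hand": 0}, {"xyz": [-0.06, -0.042, 0], "twist": [0, 0, 1], "hand": 0}, {"xyz": [-0.09, -0.063, 0], "twist": [0, 0, 1.5], "hand": 0}, {"xyz": [-0.12, -0.083, 0], "twist": [0, 0, 1.5], "hand": 0}, {"xyz": [-0.15, -0.104, 0.0], "twist": [0, 0, 1.5], "hand": 0}, {"xyz": [-0.18, -0.125, 0.0], "twist": [0, 0, 1.5], "hand": 0}, {"xyz": [-0.21, -0.146, 0], "twist": [0, 0, 1.5], "hand": 0}, {"xyz": [-0.24, -0.167, 0], "twist": [0, 0, 1.5], "hand": 0}, {"xyz": [-0.27, -0.188, 0], "twist": [0, 0, 1.5], "hand": 0}, {"xyz": [-0.3, -0.208, 0], "twist": [0, 0, 1.5], "hand": 0}, {"xyz": [-0.33, -0.229, 0], "twist": [0, 0, 1.5], "hand": 0}, {"xyz": [-0.36, -0.25, 0], "twist": [0, 0, 1.5], "hand": 0}]}}

```text
t: 1.1
position: [0.417, 0.1771, 0.2311]
eef_rot: [-0.427, -3.112, -0.0]
contact_force: [-0.1, 1.1, -0.0]
finger_gap: 0.999
grip_force: 0.0
```

>>> {"method": "servo_tool", "body": {"rows": [{"xyz": [-0.024, -0.016, 0.01], "twist": [0, 0, 0], "hand": 0}, {"xyz": [-0.048, -0.032, 0.035], "twist": [0, 0, 0], "hand": 0}, {"xyz": [-0.066, -0.043, 0.065], "twist": [0, 0, 0], "hand": 0}, {"xyz": [-0.072, -0.048, 0.09], "twist": [0, 0, 0], "hand": 0}, {"xyz": [-0.072, -0.048, 0.1], "twist": [0, 0, 0], "hand": 0}, {"xyz": [-0.072, -0.048, 0.1], "twist": [0, 0, 0], "hand": 0}]}}

```text
t: 1.6
position: [0.4709, 0.1128, 0.1283]
eef_rot: [-0.428, -3.106, 0.002]
contact_force: [-1.0, -0.3, 1.1]
finger_gap: 1.004
grip_force: 0.0
```

```bash
python3 - <<'E'
from h import *
s=robot.observe(); print(s['position'],s['eef_rot']);w=imaging.read_camera("wrist")[...,::-1]
c=imaging.calibration("wrist");print(c)
np.save("pose.npy",np.r_[s['position'],s['eef_rot']])
cv2.imwrite("pics/w1.png",cv2.convertScaleAbs(w,alpha=1.4))
E
```

```text
[0.47094638 0.11277403 0.12829744] [-4.28043631e-01 -3.10617903e+00  2.37059393e-03]
{'fx': 371.64829954431775, 'fy': 371.64829954431775, 'cx': 321.73573334744475, 'cy': 238.42965743149057, 'mount': array([[ 3.60769522e-04, -9.57164857e-01, -2.89543273e-01,
         7.35151599e-02],
       [ 9.99999923e-01,  3.89573077e-04, -4.18457784e-05,
         8.70400713e-04],
       [ 1.52851572e-04, -2.89543236e-01,  9.57164924e-01,
        -1.43686215e-01],
       [ 0.00000000e+00,  0.00000000e+00,  0.00000000e+00,
         1.00000000e+00]])}
```

View pics/w1.png

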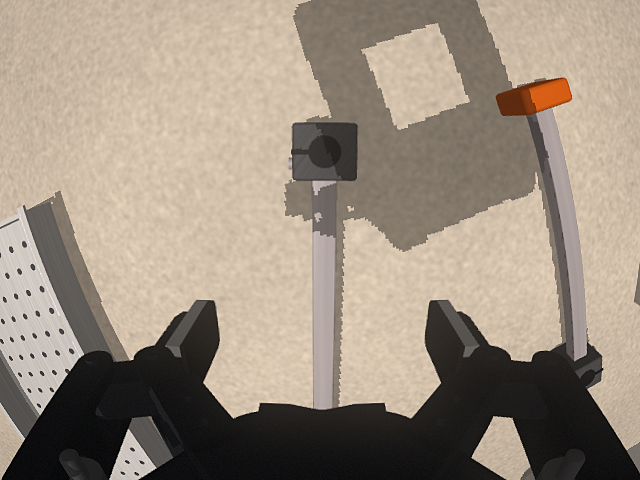

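The wrist view shows the head's top face centred near (325,152), with its inner edge at row 180. The tube is centred at columns 323–325. The orange lever is clear of the right finger.

```bash
cat >> h.py <<'E'
def wat(uv,z,P):
    c=imaging.calibration("wrist");m=np.array([[uv]],float)
    K=np.array([[c['fx'],0,c['cx']],[0,c['fy'],c['cy']],[0,0,1]])
    n=cv2.fisheye.undistortPoints(m,K,np.zeros(4))[0,0]
    R=cv2.Rodrigues(P[3:])[0];M=c['mount']
    d=R@M[:3,:3]@np.r_[n,1];o=R@M[:3,3]+P[:3]
    return o+d*(z-o[2])/d[2]
E
python3 - <<'E'
from h import *
P=np.load("pose.npy");R=cv2.Rodrigues(P[3:])[0];print(R.round(4))
for n,uv,z in(("head c",(325,152),.044),("face top",(325,180.5),.044),("far",(325,123),.044),("tubeA",(324.5,190),.032),("tubeB",(323,400),.032),("tubeB left",(313.5,400),.032),("tubeB right",(332,400),.032),("A left",(312.5,190),.032),("A right",(336.5,190),.032)):
    w=wat(uv,z,P);print(n,w.round(4),'tool',(R.T@(w-P[:3])).round(4))
E
```

```text
[[-9.627e-01  2.705e-01 -6.200e-03]
 [ 2.705e-01  9.627e-01 -7.000e-04]
 [ 5.800e-03 -2.300e-03 -1.000e+00]]
head c [0.4139 0.1315 0.044 ] tool [0.0595 0.0028 0.0846]
face top [0.4309 0.1268 0.044 ] tool [0.0418 0.0029 0.0845]
far [0.3967 0.1363 0.044 ] tool [0.0774 0.0028 0.0847]
tubeA [0.4384 0.1244 0.032 ] tool [0.0339 0.0027 0.0965]
tubeB [0.6055 0.0768 0.032 ] tool [-0.1399  0.002   0.0955]
tubeB left [0.6034 0.0691 0.032 ] tool [-0.1399 -0.006   0.0955]
tubeB right [0.6076 0.084  0.032 ] tool [-0.1399  0.0095  0.0955]
A left [0.4363 0.1169 0.032 ] tool [ 0.0339 -0.0052  0.0965]
A right [0.4405 0.132  0.032 ] tool [0.0339 0.0105 0.0965]
```

>>> {"method": "servo_tool", "body": {"rows": [{"xyz": [0, 0.001, 0.015], "twist": [0, 0, 0], "hand": 0}, {"xyz": [0, 0.002, 0.04], "twist": [0, 0, 0], "hand": 0}, {"xyz": [0, 0.002, 0.068], "twist": [0, 0, 0], "hand": 0}, {"xyz": [0, 0.002, 0.092], "twist": [0, 0, 0], "hand": 0}, {"xyz": [0, 0.002, 0.108], "twist": [0, 0, 0], "hand": 0}, {"xyz": [0, 0.002, 0.118], "twist": [0, 0, 0], "hand": 0}, {"xyz": [0, 0.002, 0.121], "twist": [0, 0, 0], "hand": 0}, {"xyz": [0, 0.002, 0.121], "twist": [0, 0, 0], "hand": 0}, {"xyz": [0, 0.002, 0.121], "twist": [0, 0, 0], "hand": 0}]}}

```text
t: 2.4
position: [0.4743, 0.1156, 0.0121]
eef_rot: [0.426, 3.11, 0.002]
contact_force: [-0.6, 0.4, 0.0]
finger_gap: 1.001
grip_force: 0.0
```

>>> {"method": "servo_tool", "body": {"rows": [{"xyz": [0, 0, 0.002], "twist": [0, 0, 0], "hand": 0}, {"xyz": [0, 0, 0.004], "twist": [0, 0, 0], "hand": 0}, {"xyz": [0, 0, 0.004], "twist": [0, 0, 0], "hand": 0.3}, {"xyz": [0, 0, 0.004], "twist": [0, 0, 0], "hand": 0.6}, {"xyz": [0, 0, 0.004], "twist": [0, 0, 0], "hand": 1}, {"xyz": [0, 0, 0.004], "twist": [0, 0, 0], "hand": 1}, {"xyz": [0, 0, 0.004], "twist": [0, 0, 0], "hand": 1}, {"xyz": [0, 0, 0.004], "twist": [0, 0, 0], "hand": 1}, {"xyz": [0, 0, 0.004], "twist": [0, 0, 0], "hand": 1}, {"xyz": [0, 0, 0.004], "twist": [0, 0, 0], "hand": 1}]}}

```text
t: 3.23
position: [0.4734, 0.1148, 0.0066]
eef_rot: [0.427, 3.112, -0.0]
contact_force: [-1.2, -3.1, 3.4]
finger_gap: 0.173
grip_force: 59.7
```

Gripped: an opening of 0.173 is about 15 mm. I'll lift gently and check the load and moment.

>>> {"method": "servo_tool", "body": {"rows": [{"xyz": [0, 0, -0.002], "twist": [0, 0, 0], "hand": 1}, {"xyz": [0, 0, -0.006], "twist": [0, 0, 0], "hand": 1}, {"xyz": [0, 0, -0.014], "twist": [0, 0, 0], "hand": 1}, {"xyz": [0, 0, -0.024], "twist": [0, 0, 0], "hand": 1}, {"xyz": [0, 0, -0.036], "twist": [0, 0, 0], "hand": 1}, {"xyz": [0, 0, -0.05], "twist": [0, 0, 0], "hand": 1}, {"xyz": [0, 0, -0.064], "twist": [0, 0, 0], "hand": 1}, {"xyz": [0, 0, -0.076], "twist": [0, 0, 0], "hand": 1}, {"xyz": [0, 0, -0.085], "twist": [0, 0, 0], "hand": 1}, {"xyz": [0, 0, -0.09], "twist": [0, 0, 0], "hand": 1}, {"xyz": [0, 0, -0.09], "twist": [0, 0, 0], "hand": 1}, {"xyz": [0, 0, -0.09], "twist": [0, 0, 0], "hand": 1}]}}

```text
t: 4.23
position: [0.473, 0.115, 0.0961]
eef_rot: [-0.427, -3.112, -0.0]
contact_force: [0.3, -0.1, -6.4]
finger_gap: 0.174
grip_force: 58.7
```

```bash
python3 - <<'E'
from h import *
s=robot.observe(); print(s['position'],s['eef_rot'],s['contact_force'],s['wrist_torque']);w=imaging.read_camera("wrist")[...,::-1]
np.save("pose.npy",np.r_[s['position'],s['eef_rot']])
v=imaging.read_camera("scene")[...,::-1]
o=np.vstack([cv2.resize(w,(400,300)),cv2.resize(v[180:340,240:480],(400,267))])
cv2.imwrite("pics/w2.png",cv2.convertScaleAbs(o,alpha=1.5))
cv2.imwrite("pics/w2full.png",w)
E
```

```text
[0.47302044 0.11503955 0.09612306] [-4.27353769e-01 -3.11217093e+00 -5.90479489e-05] [ 0.32804379 -0.10162765 -6.3970458 ] [ 0.01013478  0.0197228  -0.01261808]
```

View pics/w2.png

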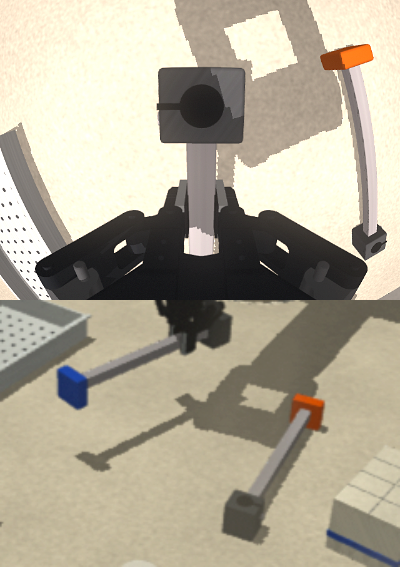

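The lever hangs level: the wrist moment is about 0.02 N m, and the tube looks square to the tool. Next I'll carry it over the tray.

>>> {"method": "servo_tool", "body": {"rows": [{"xyz": [-0.002, -0.006, 0], "twist": [0, 0, -0.3], "hand": 1}, {"xyz": [-0.007, -0.019, 0], "twist": [0, 0, -0.8], "hand": 1}, {"xyz": [-0.014, -0.041, 0], "twist": [0, 0, -1.8], "hand": 1}, {"xyz": [-0.023, -0.067, 0], "twist": [0, 0, -2.9], "hand": 1}, {"xyz": [-0.033, -0.095, 0], "twist": [0, 0, -4.2], "hand": 1}, {"xyz": [-0.044, -0.127, 0], "twist": [0, 0, -5.6], "hand": 1}, {"xyz": [-0.055, -0.159, 0], "twist": [0, 0, -7], "hand": 1}, {"xyz": [-0.067, -0.191, 0], "twist": [0, 0, -8.3], "hand": 1}, {"xyz": [-0.078, -0.222, 0], "twist": [0, 0, -9.7], "hand": 1}, {"xyz": [-0.088, -0.251, 0], "twist": [0, 0, -11], "hand": 1}, {"xyz": [-0.096, -0.276, 0], "twist": [0, 0, -12.1], "hand": 1}, {"xyz": [-0.103, -0.296, 0], "twist": [0, 0, -12.9], "hand": 1}]}}

```text
t: 5.33
position: [0.4918, -0.2003, 0.0956]
eef_rot: [-0.076, -3.14, -0.0]
contact_force: [-0.1, 0.6, -5.5]
finger_gap: 0.176
grip_force: 59.0
```

>>> {"method": "servo_tool", "body": {"rows": [{"xyz": [-0.005, -0.011, 0], "twist": [0, 0, -0.6], "hand": 1}, {"xyz": [-0.008, -0.018, 0], "twist": [0, 0, -0.9], "hand": 1}, {"xyz": [-0.01, -0.022, 0], "twist": [0, 0, -1], "hand": 1}, {"xyz": [-0.01, -0.022, 0], "twist": [0, 0, -1], "hand": 1}, {"xyz": [-0.01, -0.022, 0], "twist": [0, 0, -1], "hand": 1}, {"xyz": [-0.01, -0.022, 0], "twist": [0, 0, -1], "hand": 1}]}}

```text
t: 5.83
position: [0.5014, -0.2193, 0.0961]
eef_rot: [-0.046, -3.141, -0.001]
contact_force: [0.2, 0.3, -6.4]
finger_gap: 0.18
grip_force: 59.1
```

```bash
python3 - <<'E'
from h import *
s=robot.observe(); print(s['position'],s['eef_rot'],s['contact_force'],s['wrist_torque'])
R=cv2.Rodrigues(s['eef_rot'])[0];print(R.round(3),np.degrees(np.arctan2(R[1,0],R[0,0])))
a=imaging.read_camera("top")[145:340,280:520,::-1]
cv2.imwrite("pics/t3.png",cv2.convertScaleAbs(cv2.resize(a,None,fx=3,fy=3,interpolation=cv2.INTER_CUBIC),alpha=1.4))
E
```

```text
[ 0.50142926 -0.21934562  0.09607266] [-4.62286858e-02 -3.14077109e+00 -8.49636826e-04] [ 0.19860512  0.34086453 -6.4484644 ] [ 0.0655215  -0.04550675  0.03189659]
[[-1.     0.029 -0.   ]
 [ 0.029  1.     0.001]
 [ 0.     0.001 -1.   ]] 178.3134679280006
```

View pics/t3.png

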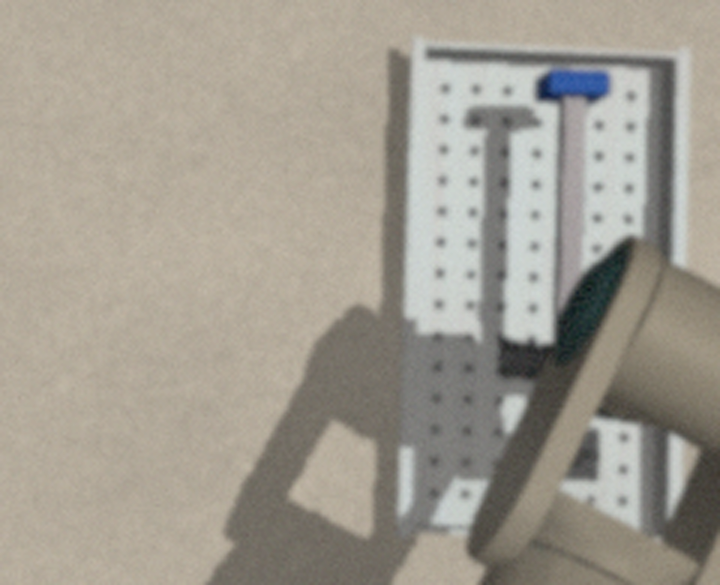

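The lever is straight and parallel to the tray, with its pad at (577,85) in the crop and inside the walls. I'll shift it 7 mm towards the robot and lower it to just above the floor.

>>> {"method": "servo_tool", "body": {"rows": [{"xyz": [0.003, -0.001, 0.004], "twist": [0, 0, 0], "hand": 1}, {"xyz": [0.007, -0.001, 0.012], "twist": [0, 0, 0], "hand": 1}, {"xyz": [0.007, -0.001, 0.022], "twist": [0, 0, 0], "hand": 1}, {"xyz": [0.007, -0.001, 0.033], "twist": [0, 0, 0], "hand": 1}, {"xyz": [0.007, -0.001, 0.044], "twist": [0, 0, 0], "hand": 1}, {"xyz": [0.007, -0.001, 0.055], "twist": [0, 0, 0], "hand": 1}, {"xyz": [0.007, -0.001, 0.065], "twist": [0, 0, 0], "hand": 1}, {"xyz": [0.007, -0.001, 0.073], "twist": [0, 0, 0], "hand": 1}, {"xyz": [0.007, -0.001, 0.078], "twist": [0, 0, 0], "hand": 1}, {"xyz": [0.007, -0.001, 0.08], "twist": [0, 0, 0], "hand": 1}, {"xyz": [0.007, -0.001, 0.08], "twist": [0, 0, 0], "hand": 1}, {"xyz": [0.007, -0.001, 0.08], "twist": [0, 0, 0], "hand": 1}]}}

```text
t: 6.88
position: [0.4948, -0.2212, 0.0167]
eef_rot: [0.048, 3.14, -0.0]
contact_force: [0.2, -0.7, -5.2]
finger_gap: 0.173
grip_force: 59.1
```

>>> {"method": "servo_tool", "body": {"rows": [{"xyz": [0, 0, 0.001], "twist": [0, 0, 0], "hand": 1}, {"xyz": [0, 0, 0.002], "twist": [0, 0, 0], "hand": 1}, {"xyz": [0, 0, 0.003], "twist": [0, 0, 0], "hand": 1}, {"xyz": [0, 0, 0.004], "twist": [0, 0, 0], "hand": 1}, {"xyz": [0, 0, 0.004], "twist": [0, 0, 0], "hand": 1}, {"xyz": [0, 0, 0.004], "twist": [0, 0, 0], "hand": 1}]}}

```text
t: 7.38
position: [0.4945, -0.221, 0.0122]
eef_rot: [-0.048, -3.141, -0.0]
contact_force: [0.4, 0.4, -6.1]
finger_gap: 0.176
grip_force: 59.1
```

Still hanging free. I'll keep lowering it in small steps until it touches.

>>> {"method": "servo_tool", "body": {"rows": [{"xyz": [0, 0, 0.0005], "twist": [0, 0, 0], "hand": 1}, {"xyz": [0, 0, 0.001], "twist": [0, 0, 0], "hand": 1}, {"xyz": [0, 0, 0.0015], "twist": [0, 0, 0], "hand": 1}, {"xyz": [0, 0, 0.0015], "twist": [0, 0, 0], "hand": 1}, {"xyz": [0, 0, 0.0015], "twist": [0, 0, 0], "hand": 1}]}}

```text
t: 7.8
position: [0.4945, -0.221, 0.0107]
eef_rot: [-0.048, -3.141, -0.0]
contact_force: [0.4, -0.7, -6.5]
finger_gap: 0.173
grip_force: 59.2
```

>>> {"method": "servo_tool", "body": {"rows": [{"xyz": [0, 0, 0.0003], "twist": [0, 0, 0], "hand": 1}, {"xyz": [0, 0, 0.0006], "twist": [0, 0, 0], "hand": 1}, {"xyz": [0, 0, 0.0008], "twist": [0, 0, 0], "hand": 1}, {"xyz": [0, 0, 0.0008], "twist": [0, 0, 0], "hand": 1}]}}

```text
t: 8.13
position: [0.4945, -0.221, 0.0106]
eef_rot: [0.048, 3.141, 0.0]
contact_force: [-3.8, 3.0, 1.9]
finger_gap: 0.178
grip_force: 60.2
```

It has touched down, and the floor now carries the weight. I'll open the gripper and then retreat.

>>> {"method": "servo_tool", "body": {"rows": [{"xyz": [0, 0, 0], "twist": [0, 0, 0], "hand": 0.7}, {"xyz": [0, 0, 0], "twist": [0, 0, 0], "hand": 0.5}, {"xyz": [0, 0, 0], "twist": [0, 0, 0], "hand": 0.3}, {"xyz": [0, 0, 0], "twist": [0, 0, 0], "hand": 0.3}, {"xyz": [0, 0, 0], "twist": [0, 0, 0], "hand": 0.3}, {"xyz": [0, 0, 0], "twist": [0, 0, 0], "hand": 0.3}]}}

```text
t: 8.63
position: [0.4946, -0.2211, 0.0101]
eef_rot: [0.048, 3.141, -0.0]
contact_force: [0.2, 0.4, 0.4]
finger_gap: 0.7
grip_force: 0.0
```

>>> {"method": "servo_tool", "body": {"rows": [{"xyz": [0, 0, -0.005], "twist": [0, 0, 0], "hand": 0.3}, {"xyz": [0, 0, -0.015], "twist": [0, 0, 0], "hand": 0.3}, {"xyz": [0, 0, -0.03], "twist": [0, 0, 0], "hand": 0.3}, {"xyz": [0, 0, -0.05], "twist": [0, 0, 0], "hand": 0.3}, {"xyz": [0, 0, -0.075], "twist": [0, 0, 0], "hand": 0.3}, {"xyz": [0, 0, -0.1], "twist": [0, 0, 0], "hand": 0.3}, {"xyz": [0, 0, -0.125], "twist": [0, 0, 0], "hand": 0.3}, {"xyz": [0, 0, -0.145], "twist": [0, 0, 0], "hand": 0.3}, {"xyz": [0, 0, -0.158], "twist": [0, 0, 0], "hand": 0.3}, {"xyz": [0, 0, -0.165], "twist": [0, 0, 0], "hand": 0.3}, {"xyz": [0, 0, -0.165], "twist": [0, 0, 0], "hand": 0.3}, {"xyz": [0, 0, -0.165], "twist": [0, 0, 0], "hand": 0.3}]}}

```text
t: 9.63
position: [0.4944, -0.2209, 0.1749]
eef_rot: [0.048, 3.141, 0.0]
contact_force: [0.1, 0.6, -0.8]
finger_gap: 0.694
grip_force: 0.0
```

```bash
python3 - <<'E'
from h import *
s=robot.observe(); print(s['t'],s['position'],s['contact_force'],abs(s['joint_velocities']).max())
w=imaging.read_camera("wrist");v=imaging.read_camera("scene")
o=np.hstack([cv2.resize(w,(400,300)),cv2.resize(v,(400,300))])[...,::-1]
cv2.imwrite("pics/f.png",cv2.convertScaleAbs(o,alpha=1.4))
E
```

```text
9.6333 [ 0.49441298 -0.22094393  0.17491576] [ 0.10067156  0.55020955 -0.76704451] 0.023044553355597942
```

View pics/f.png

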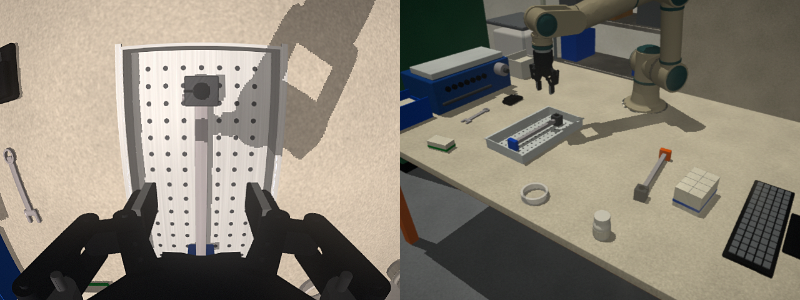

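The blue lever lies flat and lengthwise in the tray, with its head at (203,90) in the wrist half and its tip visible at the far end. The gripper is clear, and the orange lever and the cartons haven't moved.

```bash
python3 -c "
from workcell import robot
print(robot.hand_in())"
```

```text
the job is handed in; nothing more can be done
None
```

The blue-tipped lever was gripped near its balance point, carried level, set down flat and lengthwise in the perforated tray and released, and the job is handed in (about 10 s on the robot clock; no verdict was returned).

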